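# Set up the soldering place

## Task

Set this soldering place up for work, leaving about 4 cm clear between each thing and what it stands beside: stand the tip-cleaner pot beside the iron stand, on the side towards the board holder and level with the middle of the stand, and stand the flux bottle behind the board holder (on the far side from the robot), in line with its middle. Put the deep parts bin beside the board holder, on the side away from the iron stand, level with the middle of the holder and square to it with its scoop front towards the robot, and stack the shallow divided tray squarely on the bin, facing the same way. Set everything down gently (no dropping), flat and upright, and leave the cutters, the tweezers and the beaker of brushes where they are.

Things in the scene. Friction and masses are not known exactly. Their poses are not given: they have to be found in the camera images.
- pot_mid (a point): Tip-cleaner pot: round black pot with a steel collar and brass turnings in its mouth, 60 mm in diameter, 45 mm high (to 36 mm straight-sided). The point is its centre, half-way up; z is up, yaw is of no account.
- bottle_mid (a point): Flux bottle: small cream plastic bottle with a black cap and spout, 38 mm in diameter (straight-sided up to 58 mm), 95 mm high in all. The point is its centre, 47.5 mm up; z is up, yaw is of no account.
- bin_mid (a point): Deep parts bin, undivided, with blue capacitors: black, 86 mm long (x), 64 mm wide (y), parallel sides, 4 mm walls. Its low, sloping scoop front is the -x side; the sides are flat and full height (grip here, across y) from 24 mm in front of the centre to the back. 50 mm high, stacking rims 11 mm wide along the side tops. The point is its centre, 25 mm above its underside; z is up.
- tray_mid (a point): Shallow parts tray, with a cross wall and white connectors: black, 86 mm long (x), 64 mm wide (y), parallel sides, 4 mm walls. Its low, sloping scoop front is the -x side; the sides are flat and full height (grip here, across y) from 24 mm in front of the centre to the back. 30 mm high, flat underside, 50 mm above the table once stacked. The point is its centre, 15 mm above its underside; z is up.
- holder: Board holder, fixed: two aluminium jaws on steel rods with a green circuit board clamped between them. 100 mm deep (x), 110 mm wide (y), 54 mm high. Origin at the centre of its footprint, on the table; -x is its front, towards the robot, +y is its left, seen from the robot.
- stand: Soldering-iron stand, fixed: a slab 100 mm deep (x), 110 mm wide (y) and 16 mm thick, carrying a steel holder with the iron in it, whose black handle rises towards the robot to 65 mm in front of the origin and 190 mm above the table, within 25 mm of the middle line. Origin at the centre of the slab, on the table; -x is its front. It stands left or right of the board holder.
- rack: Board rack, fixed: black slotted L-shaped rack with small green boards on edge, 100 mm deep (x), 110 mm wide (y), 75 mm high. Origin at the centre of its footprint, on the table. It stands on the other side of the board holder from the iron stand, at least 40 mm clear of the place for the bin; not to be used, only to be kept clear of.
- cutters: Flush cutters with blue handles, lying flat and loose, 112 mm long, 40 mm wide, 14 mm high, jaws to +x. Origin under the middle of their length. To be left alone.
- tweezers: Steel tweezers, lying flat and loose, 122 mm long, 15 mm wide, 6 mm high, tips to -x. Origin under the middle of their length. To be left alone.
- cup: Light-green plastic beaker with two flux brushes in it, loose, 68 mm in diameter, 75 mm high, brushes to 153 mm. Origin at the centre of its base. To be left alone.
Things that resemble listed ones, but are neither listed nor needed, are in the scene too. There is more than one size of the part that bears bottle_mid; the job needs the larger. What is shaped like the part that bears pot_mid but orange is not meant.

How it is judged (in metres and radians):
At the end, for the whole second after the job is handed in: Pot, bin and bottle within 15 mm both ways of the place 40 mm clear of their neighbour and level with its middle; bin turned under 0.25 rad from the holder, scoop to the robot; tray on the bin within 10 mm and 0.2 rad, facing alike; all upright within 0.1 rad, at rest, released (((y of stand in the frame of holder above 0 m and y of pot_mid in the frame of stand between -0.14 and -0.11 m and y of bin_mid in the frame of holder between -0.142 and -0.112 m and y of holder in the frame of bin_mid above 0.05 m and y of holder in the frame of tray_mid above 0.05 m) or (y of stand in the frame of holder below 0 m and y of pot_mid in the frame of stand between 0.11 and 0.14 m and y of bin_mid in the frame of holder between 0.112 and 0.142 m and y of holder in the frame of bin_mid below -0.05 m and y of holder in the frame of tray_mid below -0.05 m)) and x of pot_mid in the frame of stand between -0.015 and 0.015 m and x of bin_mid in the frame of holder between -0.015 and 0.015 m and x of bottle_mid in the frame of holder between 0.094 and 0.124 m and y of bottle_mid in the frame of holder between -0.015 and 0.015 m and x of tray_mid in the frame of bin_mid between -0.01 and 0.01 m and y of tray_mid in the frame of bin_mid between -0.01 and 0.01 m and z of tray_mid in the frame of bin_mid between 0.035 and 0.045 m and angle between the x axis of bin_mid and the x axis of holder, either way round below 0.25 rad and angle between the x axis of tray_mid and the x axis of bin_mid, either way round below 0.2 rad and angle between each of pot_mid, bin_mid, tray_mid, bottle_mid's own z axis and vertical below 0.1 rad and height (world z) of pot_mid below 0.03 m and height (world z) of bin_mid below 0.032 m and height (world z) of bottle_mid below 0.055 m and linear speed of each of pot, bin, tray, bottle below 0.02 m/s and angular speed of each of pot, bin, tray, bottle below 0.2 rad/s); the robot touches nothing.
It fails at once if the cutters, the tweezers or the beaker moved by more than 20 mm (distance of any of cutters, tweezers, cup from where it was at the start of the episode above 0.02 m).
It fails at once if a thing was dropped or knocked away (faster than 0.7 m/s, out of the fingers) ((linear speed of pot above 0.7 m/s and contact force between the fingers and pot below 0.05 N) or (linear speed of bottle above 0.7 m/s and contact force between the fingers and bottle below 0.05 N) or (linear speed of bin above 0.7 m/s and contact force between the fingers and bin below 0.05 N) or (linear speed of tray above 0.7 m/s and contact force between the fingers and tray below 0.05 N)).
It also fails if it takes over 120 s, if anything falls off the work surface, if the arm or the gripper's body presses on something with over 40 N, if the wrist force passes 120 N, or if a joint passes its speed limit or range.

## Robot

A 6-joint arm with a two-finger parallel gripper is mounted at the origin on the work surface. World frame = base frame: x ahead of the robot, y to its left, z up, the work surface at z = 0. Lengths are in mm, angles in degrees, forces in N, time in s.
With the tool pointing down it reaches from about 300 to 850 mm from the base axis. Payload 5.4 kg.
Tool frame: the origin (TCP) lies at the centre of the arm's flange, where the gripper is bolted on; the fingertips stand 173 mm ahead of it and the grasp point (between the pads) lies 155 mm ahead of it; z points along the fingers, y is the line along which they close (so a half turn about z gives the same grasp; the last joint's range is limited). The gripper opens to 85 mm and grips with 20 to 120 N. Pads are 22 mm wide; open, the fingers measure 114 mm over their backs; the gripper's body (76 mm by 85 mm) begins 54 mm behind the grasp point. The pads swing forward as they close: fully open they stand 13 mm farther back than shut.
Start: joints at [-78.1, 9.076, 91.501, -0, 79.423, -12.038], TCP at [233.282, -525.535, 404.699] pointing down, gripper open.
Joint ranges: [-166.64, 166.64], [-54.1, 131.32], [10.49, 154.53], [-73.88, 253.88], [9.74, 151.15], [-171.62, 171.62]. Speed limits (degrees/s): [147.25, 147.25, 180, 180, 180, 180].

## Interface

Orientations are given as a 3x3 rotation matrix whose columns are the frame's x, y, z axes.
In Python, from bench import env gives the robot as it stands.
- The arm moves only by the tool servo_tool, never from a script. Its argument "deltas" is a list of rows, each a list of 5 numbers: the shift along the tool's x, y, z in m, then the turn about the tool's z in rad, then the closure, from -1 (fully open) to 1 (shut), so that 0 is half open. A call has 1 to 5 rows; each row is the pose to reach, as a shift and turn from the pose commanded when the call began, along the tool's axes at that moment; what a row does not reach only later rows make up. A row lasts 1/12 s, in which the tool goes at most 41.7 mm and 7.16 degrees, less where a joint would pass 70% of its speed; a pose out of reach is approached as far as the arm can. A call with a gripper value outside its range is refused whole. The fingers move at their own pace and stop on an object; the grip force is fixed at half the most. Time passes only in rows, so rows that repeat a pose let the fingers close. It gives the time, the measured TCP pose, the force, the opening and the grip force at its end, in the units of the state.
- env.get_obs(): the state, without advancing time (a new reading comes with each control period).
- env.grab_frame(name): name is "side" or "top" or "wrist"; returns a dict with "img" (400x640x3 uint8, blue, green, red), "fx", "fy", "cx", "cy" (pixels), "extrinsics" (4x4, takes a point from camera to world coordinates). Camera axes: x right, y down, z forward; pixel columns grow to the right and rows downward; lengths in mm; the calibration is good to about 2 mm. A picture is of the moment at which its call begins. There is no depth.
- env.sign_off(): hands the job in; it is judged then, once.
The state is a dict: "clock": time; "qpos": joint angles; "joint_vel": joint speeds; "tau": joint torques, N m; "tool_pos": TCP position; "eef_rot": TCP orientation; "wrist_force": force on the tool from outside, world axes, zero at the start; "ft_torque": the same for the moment, N m; "opening": finger opening in mm; "finger_force": force on a finger pad.
Only numpy, scipy, OpenCV 4.12 (cv2) and the standard library are available. Lean on these libraries where they do the work, as an engineer would, in place of code of your own. Each camera call takes 0.05 s, during which the arm holds its last target. There are 200 camera calls.

## Working session

There is one attempt and no reset: what is moved stays moved. The work goes in short steps, Python scripts to look and compute and a tool call to move; the robot and the scene stay as the last step left them, time stands still between calls to the robot, and variables do not carry over. Pictures are saved under pics/ and viewed, at most 15 in all, crops included, and the job is handed in when it is done.

Besides the shell and the picture viewer there is one more tool, called after ">>>" as name([rows], argument=value, ...), one row to a line, values as JSON. servo_tool: Moves the arm, as the interface text tells. Its arguments: {"type":"object","properties":{"deltas":{"type":"array"}},"required":["deltas"]}

```bash
ls; mkdir -p pics; cat > h.py <<'E'
import numpy as np, cv2, json
from bench import env
def grab(n,fn=None):
    f=env.grab_frame(n); 
    if fn: cv2.imwrite(fn,f["img"])
    return f
def ray(f,u,v,z):
    E=np.array(f["extrinsics"]);d=E[:3,:3]@np.array([(u-f["cx"])/f["fx"],(v-f["cy"])/f["fy"],1.]);o=E[:3,3]
    return o+d*(z-o[2])/d[2]
def proj(f,p):
    E=np.array(f["extrinsics"]);q=E[:3,:3].T@(np.array(p,float)-E[:3,3]);return np.array([f["fx"]*q[0]/q[2]+f["cx"],f["fy"]*q[1]/q[2]+f["cy"]])
E
python3 - <<'E'
from h import *
for n in("top","side","wrist"):
    f=grab(n,f"pics/{n}0.png");np.save(f"pics/{n}0.npy",f,allow_pickle=True);print(n,f["fx"],f["cx"],f["cy"],np.round(f["extrinsics"],3).tolist())
o=env.get_obs();print(o)
E
```

```text
pics
top 468.5842033320264 318.219572141147 199.82429533948144 [[-0.014, -0.996, 0.086, 455.397], [-1.0, 0.014, 0.007, 30.253], [-0.008, -0.086, -0.996, 1546.862], [0.0, 0.0, 0.0, 1.0]]
side 475.8071065356567 318.49097582254745 200.2268669930246 [[0.998, -0.06, 0.035, 515.91], [-0.067, -0.7, 0.711, -875.923], [-0.018, -0.712, -0.702, 949.814], [0.0, 0.0, 0.0, 1.0]]
wrist 294.7502104601125 317.8114695423266 197.33851103012458 [[0.404, -0.868, -0.288, 308.386], [-0.915, -0.384, -0.126, -492.622], [-0.001, 0.315, -0.949, 374.506], [0.0, 0.0, 0.0, 1.0]]
{'clock': 0.15, 'qpos': array([-7.81000007e+01,  9.10477581e+00,  9.15552888e+01, -7.75674400e-04,
        7.94226784e+01, -1.20371363e+01]), 'joint_vel': array([ 0.02669692, -0.15781149, -0.1638641 ,  0.06412   ,  0.05134056,
       -0.00909301]), 'tau': array([ 3.53722889e-04, -3.96377778e+01, -3.31785607e+01, -2.30413034e-04,
        5.53841150e-03,  2.48638929e-05]), 'tool_pos': array([ 233.23751775, -525.33739927,  403.94149822]), 'eef_rot': array([[ 9.13990208e-01,  4.05736125e-01, -3.10809231e-04],
       [ 4.05736142e-01, -9.13989165e-01,  1.41035745e-03],
       [ 2.88156697e-04, -1.41515944e-03, -9.99998957e-01]]), 'wrist_force': array([-0.09988936, -0.03755979, -0.75128023]), 'ft_torque': array([ 0.00431487, -0.05587088, -0.07003868]), 'finger_force': 0.0, 'opening': 85.67250490490908}
```

View pics/top0.png

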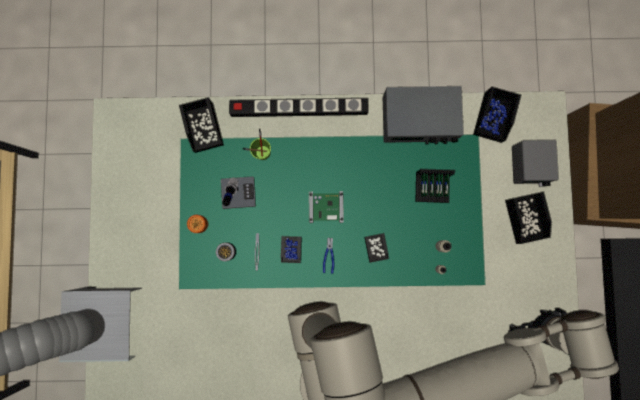

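View pics/side0.png

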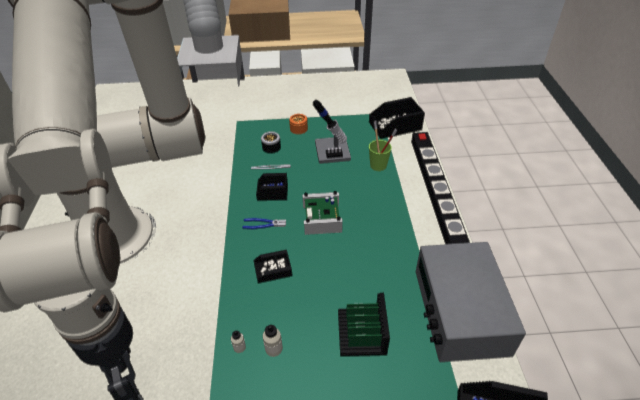

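Top view: the stand is at (238,192), left of the holder (326,207), and the rack is at (434,186).
- **Pot:** black (226,252), not the orange one (197,224).
- **Bottle:** the larger at (445,246), not the small one (441,269).
- **Bin:** blue parts (291,249). The blue one at (497,113) is off the mat and larger.
- **Tray:** white parts (376,247). Those at (202,125) and (528,218) are off the mat and larger.

Next, one close crop to check these choices.

```bash
python3 - <<'E'
from h import *
f=np.load("pics/top0.npy",allow_pickle=True).item();im=f["img"]
c=im[165:285,180:460]
cv2.imwrite("pics/crop1.png",cv2.resize(c,None,fx=2.85,fy=2.85,interpolation=cv2.INTER_CUBIC))
s=np.load("pics/side0.npy",allow_pickle=True).item()["img"]
a=cv2.resize(s[100:290,230:350],None,fx=3.1,fy=3.1,interpolation=cv2.INTER_CUBIC);b=cv2.resize(s[170:360,220:340],None,fx=3.1,fy=3.1,interpolation=cv2.INTER_CUBIC)
cv2.imwrite("pics/crop2.png",np.hstack([a,b]))
hsv=cv2.cvtColor(im,cv2.COLOR_BGR2HSV)
x0,y0,x1,y1=183,140,482,286
g=cv2.inRange(hsv,(70,60,30),(95,255,255))
print("mat hsv",hsv[230,350],hsv[200,280])
fg=255-cv2.inRange(hsv,(72,120,60),(90,255,255));m=np.zeros_like(fg);m[y0:y1,x0:x1]=fg[y0:y1,x0:x1]
n,l,st,ce=cv2.connectedComponentsWithStats(m)
for i in range(1,n):
    if st[i,4]<25: continue
    cn=cv2.findContours((l==i).astype(np.uint8),0,2)[0][0];r=cv2.minAreaRect(cn)
    print(np.round(ce[i],1),st[i],np.round(np.hstack([r[0],r[1],r[2]]),1),np.round(ray(f,*r[0],30)[:2]))
E
```

```text
mat hsv [ 79 123 120] [ 78 122 123]
[204.3 144.4] [188 140  36  13 316] [205.5 146.   12.   35.   90. ] [770. 409.]
[259.5 149.2] [243 140  29  21 413] [259.6 148.2  25.2  22.1  41.6] [759. 231.]
[420.9 141. ] [383 140  75   5 201] [420. 142.   4.  74.  90.] [ 772. -296.]
[480.1 169.9] [478 140   4  81 186] [479.5 180.   80.    3.   90. ] [ 644. -485.]
[432.7 185.2] [ 415  169   40   34 1137] [434.3 185.5  38.   33.1   3. ] [ 628. -338.]
[271.5 238.5] [  185   175   168   111 11470] [268.5 230.  167.  110.    0. ] [491. 203.]
[275.4 194.1] [272 191   9   7  25] [275.8 194.2   5.7   6.4  45. ] [607. 178.]
[376.5 247.4] [364 232  25  32 590] [376.4 247.6  28.   21.8  78.7] [ 430. -145.]
[443.1 245.9] [435 239  17  14 191] [443.  245.5  13.   16.   90. ] [ 434. -359.]
[440.5 269.2] [435 264  12  11  99] [440.4 269.2  11.4   9.6  11.3] [ 358. -348.]
[197.5 278.5] [192 273  12  12  39] [197.2 279.2  11.8   9.4  78.7] [337. 432.]
[432.1 284.9] [373 284 109   2 123] [427.  284.5   1.  108.   90. ] [ 310. -303.]
```

View pics/crop1.png

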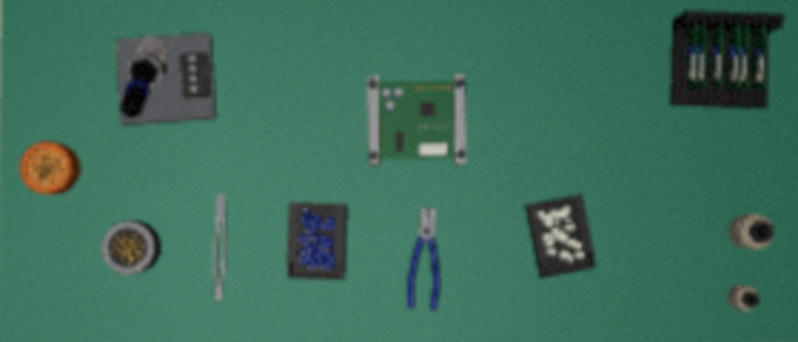

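View pics/crop2.png

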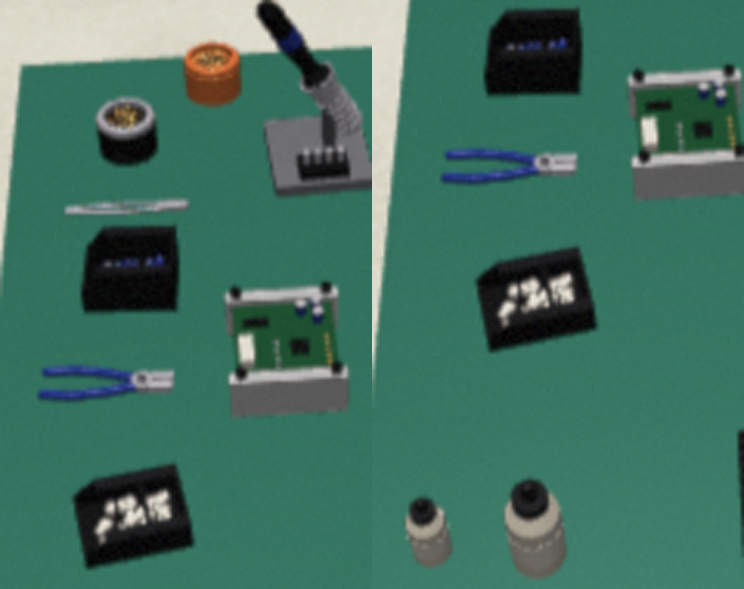

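The crops confirm the choices. Both the bin (crop2 left panel, 130,270) and the tray (130,515) have their low scoop on the robot side, so no half turn is needed. The black pot has the steel collar (126,130), and the taller bottle is in the right panel at (533,530).

```bash
cat > m1.py <<'E'
from h import *
f=np.load("pics/top0.npy",allow_pickle=True).item();im=f["img"]
S=4
def reg(name,box,z,fn):
    x0,y0,x1,y1=box;c=cv2.resize(im[y0:y1,x0:x1],None,fx=S,fy=S,interpolation=cv2.INTER_CUBIC)
    hsv=cv2.cvtColor(c,cv2.COLOR_BGR2HSV).astype(int)
    m=fn(hsv).astype(np.uint8);m=cv2.morphologyEx(m,cv2.MORPH_OPEN,np.ones((5,5)))
    cn=max(cv2.findContours(m,0,2)[0],key=cv2.contourArea)
    cn=cn.reshape(-1,2);px=(cn+.5)/S-.5+[x0,y0]
    w=np.array([ray(f,u,v,z)[:2] for u,v in px]).astype(np.float32)
    r=cv2.minAreaRect(w);cc,rad=cv2.minEnclosingCircle(w)
    print(name,"c",np.round(r[0],1),"size",np.round(r[1],1),"ang",round(r[2],1),"bbox",np.round([w.min(0),w.max(0)],0).tolist(),"circ",np.round(cc),round(rad,1))
notgreen=lambda h:~((h[...,0]>70)&(h[...,0]<90)&(h[...,1]>95)&(h[...,2]>75))
reg("stand",(215,170,262,215),16,notgreen)
reg("holder",(303,186,350,228),54,lambda h:(h[...,1]<75)&(h[...,2]>80))
reg("holderall",(303,186,350,228),54,notgreen)
reg("rack",(408,160,460,208),20,notgreen)
reg("bin",(275,230,308,268),50,notgreen)
reg("tray",(360,228,394,268),30,notgreen)
reg("pot",(210,238,241,268),40,notgreen)
reg("bottle",(430,233,458,256),0,notgreen)
reg("bottlecap",(430,233,458,256),85,lambda h:h[...,2]<60)
reg("cutters",(315,232,345,278),7,notgreen)
reg("tweez",(248,230,266,274),3,notgreen)
s=np.load("pics/side0.npy",allow_pickle=True).item()
E
python3 m1.py
```

```text
stand c [617.6 305.5] size [104.1 113. ] ang 3.1 bbox [[564.0, 247.0], [670.0, 364.0]] circ [617. 305.] 73.4
holder c [562.8  59.3] size [ 27.2 101.7] ang 89.3 bbox [[512.0, 45.0], [614.0, 73.0]] circ [563.  64.] 51.0
holderall c [562.2  17. ] size [114.8 104.1] ang 89.7 bbox [[510.0, -40.0], [615.0, 74.0]] circ [563.  17.] 74.5
rack c [ 629.8 -341.3] size [130.1 112.5] ang 86.8 bbox [[572.0, -409.0], [687.0, -274.0]] circ [ 630. -341.] 84.0
bin c [429.4 130.7] size [66.5 86.5] ang 87.8 bbox [[386.0, 96.0], [474.0, 165.0]] circ [430. 131.] 52.4
tray c [ 430.2 -144.4] size [84.6 66.6] ang 10.0 bbox [[384.0, -182.0], [476.0, -106.0]] circ [ 430. -145.] 51.8
pot c [424.6 340.6] size [65.  65.6] ang 44.8 bbox [[393.0, 306.0], [456.0, 374.0]] circ [423. 340.] 34.3
bottle c [ 432.1 -366.4] size [51.5 42.6] ang 88.0 bbox [[411.0, -392.0], [453.0, -340.0]] circ [ 432. -366.] 26.7
bottlecap c [ 432.7 -355.8] size [23.3 19.3] ang 89.2 bbox [[423.0, -367.0], [442.0, -344.0]] circ [ 433. -356.] 11.9
cutters c [407.2  10.7] size [ 39.1 118.4] ang 89.1 bbox [[348.0, -8.0], [466.0, 31.0]] circ [407.   8.] 59.7
tweez c [422.4 245. ] size [ 19.7 125.6] ang 89.9 bbox [[360.0, 235.0], [485.0, 255.0]] circ [422. 245.] 62.8
```

Sizes agree with the descriptions: bin 66×86, tray 85×67, holder 104×115, stand 104×113.

| Thing | Measured x, y | Target x, y |
|---|---|---|
| Bin | (430,131), yaw −2° | (562,−110) |
| Tray | (430,−144), yaw 10° | on the bin |
| Pot | (425,342) | (624,181) |
| Bottle | (432,−357) | (672,17) |

I'll start with the bin, travelling at TCP z = 405.

```bash
cat > go.py <<'E'
import sys; from h import *
# target tcp x y z (mm), yaw of tool x axis (deg) -> shift in tool axes (m) and turn (rad)
t=list(map(float,sys.argv[1:]));o=env.get_obs();R=o["eef_rot"];p=o["tool_pos"]
a=np.degrees(np.arctan2(R[1,0],R[0,0]));d=R.T@(np.array(t[:3])-p)/1000
print("at",np.round(p,1),"yaw",round(a,1),"delta",np.round(d,4),"turn",round(np.radians(a-t[3]),3),"open",round(o["opening"],1),"F",np.round(o["wrist_force"],1),"t",round(o["clock"],1))
E
echo
```

>>> servo_tool([
  [0.028, -0.0325, 0, 0, -1],
  [0.056, -0.065, 0, 0, -1],
  [0.084, -0.0975, 0, 0, -1],
  [0.1115, -0.13, 0, 0, -1],
  [0.1115, -0.13, 0, 0, -1],
])

```text
clock: 0.57
tool_pos: [283.6, -356.5, 403.6]
eef_rot: [[0.912, 0.409, 0.0], [0.409, -0.912, 0.004], [0.002, -0.004, -1.0]]
wrist_force: [-0.1, 0.2, 0.5]
opening: 85.3
finger_force: 0.0
```

>>> servo_tool([
  [0.028, -0.0325, 0, 0, -1],
  [0.056, -0.065, 0, 0, -1],
  [0.084, -0.0975, 0, 0, -1],
  [0.111, -0.129, 0, 0, -1],
  [0.111, -0.129, 0, 0, -1],
])

```text
clock: 0.98
tool_pos: [332.4, -193.7, 404.3]
eef_rot: [[0.912, 0.411, 0.001], [0.411, -0.912, 0.003], [0.002, -0.002, -1.0]]
wrist_force: [-0.1, -0.6, -0.9]
opening: 85.5
finger_force: 0.0
```

>>> servo_tool([
  [0.028, -0.0325, 0, 0, -1],
  [0.056, -0.065, 0, 0, -1],
  [0.084, -0.0975, 0, 0, -1],
  [0.111, -0.129, 0, 0, -1],
  [0.111, -0.129, 0, 0, -1],
])

```text
clock: 1.4
tool_pos: [381.2, -30.4, 404.6]
eef_rot: [[0.911, 0.413, 0.001], [0.413, -0.911, 0.003], [0.002, -0.002, -1.0]]
wrist_force: [0.0, 0.1, -0.3]
opening: 85.5
finger_force: 0.0
```

>>> servo_tool([
  [0.028, -0.0325, 0, 0.11, -1],
  [0.056, -0.065, 0, 0.22, -1],
  [0.084, -0.0975, 0, 0.33, -1],
  [0.111, -0.129, 0, 0.456, -1],
  [0.111, -0.129, 0, 0.456, -1],
])

```text
clock: 1.82
tool_pos: [430.3, 128.2, 404.6]
eef_rot: [[0.999, -0.044, 0.0], [-0.044, -0.999, -0.001], [0.0, 0.001, -1.0]]
wrist_force: [0.6, -0.6, 1.1]
opening: 85.6
finger_force: 0.0
```

```bash
python3 - <<'E'
from h import *
f=grab("wrist","pics/w1.png");np.save("pics/w1.npy",f,allow_pickle=True)
print(np.round(f["extrinsics"],3).tolist())
E
python3 go.py 430 131 185 -2.2
```

```text
[[-0.045, -0.948, -0.314, 512.35], [-0.999, 0.043, 0.014, 124.231], [0.001, 0.315, -0.949, 375.349], [0.0, 0.0, 0.0, 1.0]]
at [430.7 133.  404.6] yaw -2.4 delta [-0.0008  0.003   0.2196] turn -0.004 open 85.4 F [-4.5  1.8 -0.4] t 1.9
```

View pics/w1.png

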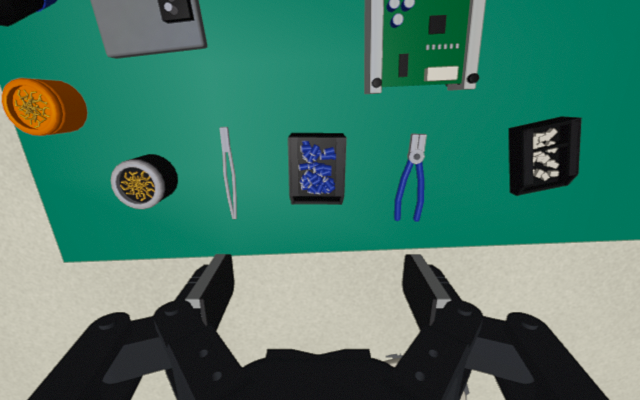

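Wrist view: the bin is at (317,168), between the tweezers (229,173) and the cutters (410,177). Its rear rim runs (289,133)–(346,134). Next I'll check it against the top view.

```bash
cat > seg.py <<'E'
from h import *
def seg(f,box,z,name,S=3,vmax=None):
    im=f["img"];x0,y0,x1,y1=box;c=cv2.resize(im[y0:y1,x0:x1],None,fx=S,fy=S,interpolation=cv2.INTER_CUBIC)
    h=cv2.cvtColor(c,cv2.COLOR_BGR2HSV).astype(int)
    m=(~((h[...,0]>66)&(h[...,0]<92)&(h[...,1]>95)&(h[...,2]>60))).astype(np.uint8) if vmax is None else (h[...,2]<vmax).astype(np.uint8)
    m=cv2.morphologyEx(m,cv2.MORPH_OPEN,np.ones((5,5)))
    cn=max(cv2.findContours(m,0,2)[0],key=cv2.contourArea).reshape(-1,2);px=(cn+.5)/S-.5+[x0,y0]
    w=np.array([ray(f,u,v,z)[:2] for u,v in px]).astype(np.float32);r=cv2.minAreaRect(w)
    print(name,"c",np.round(r[0],1),"size",np.round(r[1],1),"ang",round(r[2],1),"bbox",np.round([w.min(0),w.max(0)],1).tolist())
E
python3 - <<'E'
from seg import *
f=np.load("pics/w1.npy",allow_pickle=True).item()
seg(f,(270,115,365,220),50,"bin z50"); seg(f,(270,115,365,220),0,"bin z0")
seg(f,(495,105,595,205),30,"tray z30")
seg(f,(100,145,190,220),40,"pot z40")
E
```

```text
bin z50 c [437.8 128.9] size [63.7 81.5] ang 87.0 bbox [[395.6000061035156, 95.5], [479.70001220703125, 161.89999389648438]]
bin z0 c [426.4 129.7] size [73.5 94. ] ang 87.0 bbox [[377.70001220703125, 91.0], [474.6000061035156, 167.6999969482422]]
tray z30 c [ 437.1 -139.5] size [85.1 80.7] ang 10.1 bbox [[389.8999938964844, -184.1999969482422], [482.1000061035156, -92.69999694824219]]
pot z40 c [429.  332.2] size [60.2 81.7] ang 12.3 bbox [[396.3999938964844, 292.3999938964844], [462.20001220703125, 373.0]]
```

>>> servo_tool([
  [0, 0.003, 0.04, 0, -1],
  [0, 0.003, 0.08, 0, -1],
  [0, 0.003, 0.12, 0, -1],
  [0, 0.003, 0.15, 0, -1],
  [0, 0.003, 0.16, 0, -1],
])

```text
clock: 2.28
tool_pos: [427.4, 123.7, 239.8]
eef_rot: [[0.999, -0.038, -0.009], [-0.038, -0.999, -0.0], [-0.009, 0.001, -1.0]]
wrist_force: [-0.8, -0.1, -0.3]
opening: 85.4
finger_force: 0.0
```

>>> servo_tool([
  [0, 0, 0.02, 0, -1],
  [0, 0, 0.04, 0, -1],
  [0, 0, 0.06, 0, -1],
  [0, 0, 0.06, 0, -1],
])

```text
clock: 2.62
tool_pos: [428.6, 123.8, 182.5]
eef_rot: [[0.999, -0.039, -0.005], [-0.039, -0.999, -0.0], [-0.005, 0.0, -1.0]]
wrist_force: [-0.7, -0.1, -0.4]
opening: 85.2
finger_force: 0.0
```

>>> servo_tool([
  [0, 0, 0, 0, 0],
  [0, 0, 0, 0, 0],
  [0, 0, 0, 0, 0.3],
  [0, 0, 0, 0, 0.3],
  [0, 0, 0, 0, 0.3],
])

```text
clock: 3.03
tool_pos: [431.0, 124.3, 186.7]
eef_rot: [[0.999, -0.038, 0.004], [-0.038, -0.999, -0.0], [0.004, -0.0, -1.0]]
wrist_force: [-0.1, -0.5, 7.0]
opening: 63.3
finger_force: 67.3
```

```bash
python3 go.py 562 -110 405 -0.5
```

```text
at [431.  124.3 186.7] yaw -2.2 delta [ 0.1407  0.2291 -0.2178] turn -0.029 open 63.3 F [-0.1 -0.5  7. ] t 3.0
```

Gripped at 63.3 mm. Now I'll lift, checking for slip.

>>> servo_tool([
  [0, 0, -0.015, 0, 0.3],
  [0, 0, -0.04, 0, 0.3],
  [0, 0, -0.075, 0, 0.3],
  [0, 0, -0.11, 0, 0.3],
  [0, 0, -0.145, 0, 0.3],
])

```text
clock: 3.45
tool_pos: [429.1, 124.3, 331.5]
eef_rot: [[0.999, -0.038, 0.0], [-0.038, -0.999, -0.0], [0.0, 0.0, -1.0]]
wrist_force: [1.4, 0.2, -1.3]
opening: 62.9
finger_force: 66.3
```

>>> servo_tool([
  [0.01, 0.015, -0.03, 0, 0.3],
  [0.025, 0.04, -0.05, 0, 0.3],
  [0.045, 0.075, -0.05, 0, 0.3],
  [0.06, 0.1, -0.05, 0, 0.3],
  [0.07, 0.115, -0.05, 0, 0.3],
])

```text
clock: 3.87
tool_pos: [496.0, 4.3, 381.0]
eef_rot: [[0.999, -0.04, 0.002], [-0.04, -0.999, -0.002], [0.002, 0.001, -1.0]]
wrist_force: [-0.4, 0.4, -2.5]
opening: 63.2
finger_force: 66.5
```

>>> servo_tool([
  [0.015, 0.025, 0, 0, 0.3],
  [0.035, 0.055, 0, 0, 0.3],
  [0.055, 0.09, 0, 0, 0.3],
  [0.065, 0.11, 0, 0, 0.3],
  [0.07, 0.115, 0, 0, 0.3],
])

```text
clock: 4.28
tool_pos: [561.4, -114.2, 379.9]
eef_rot: [[0.999, -0.042, 0.001], [-0.042, -0.999, -0.002], [0.001, 0.001, -1.0]]
wrist_force: [-0.0, -0.6, -1.9]
opening: 63.5
finger_force: 66.6
```

>>> servo_tool([
  [0, 0, 0, -0.03, 0.3],
  [0, 0, 0, -0.03, 0.3],
  [0, 0, 0, -0.03, 0.3],
])

```text
clock: 4.53
tool_pos: [560.5, -110.2, 379.7]
eef_rot: [[1.0, -0.008, -0.0], [-0.008, -1.0, 0.0], [-0.0, -0.0, -1.0]]
wrist_force: [0.3, 0.5, -1.8]
opening: 62.6
finger_force: 66.6
```

```bash
python3 go.py 562 -110 186 -0.5; python3 - <<'E'
from h import *
a=grab("top")["img"][160:280,280:400];f=grab("wrist");b=f["img"]
cv2.imwrite("pics/b1.png",np.hstack([cv2.resize(a,(400,400),interpolation=2),cv2.resize(b[:, 120:520],(400,400))]))
E
```

```text
at [ 560.5 -110.2  379.7] yaw -0.5 delta [ 1.600e-03 -1.000e-04  1.937e-01] turn 0.0 open 62.6 F [ 0.3  0.5 -1.8] t 4.5
```

View pics/b1.png

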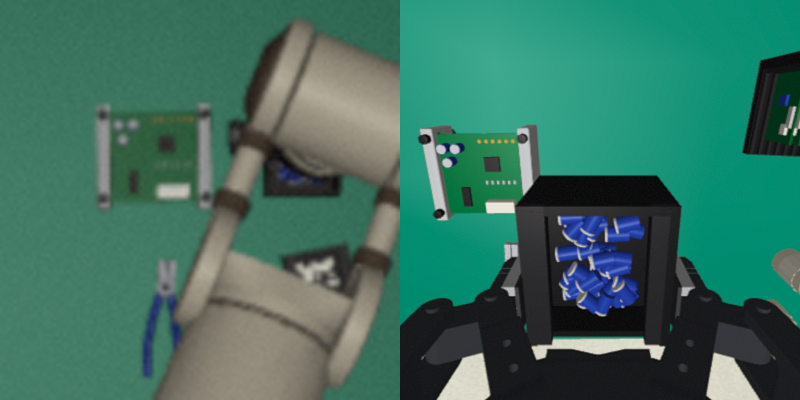

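The bin hangs square in the fingers at crop (600,260), with nothing under it. I'll lower it and finish gently.

>>> servo_tool([
  [0, 0, 0.03, 0, 0.3],
  [0, 0, 0.065, 0, 0.3],
  [0, 0, 0.1, 0, 0.3],
  [0, 0, 0.13, 0, 0.3],
  [0, 0, 0.15, 0, 0.3],
])

```text
clock: 5.05
tool_pos: [559.3, -109.5, 226.4]
eef_rot: [[1.0, -0.008, -0.004], [-0.008, -1.0, 0.002], [-0.004, -0.002, -1.0]]
wrist_force: [0.5, -0.1, -1.0]
opening: 63.4
finger_force: 66.5
```

>>> servo_tool([
  [0, 0, 0.015, 0, 0.3],
  [0, 0, 0.025, 0, 0.3],
  [0, 0, 0.033, 0, 0.3],
  [0, 0, 0.038, 0, 0.3],
  [0, 0, 0.04, 0, 0.3],
])

```text
clock: 5.47
tool_pos: [560.9, -110.7, 189.7]
eef_rot: [[1.0, -0.008, 0.0], [-0.008, -1.0, -0.0], [0.0, 0.0, -1.0]]
wrist_force: [0.2, 0.4, -1.7]
opening: 63.4
finger_force: 66.5
```

>>> servo_tool([
  [0, 0, 0.001, 0, 0.3],
  [0, 0, 0.002, 0, 0.3],
  [0, 0, 0.003, 0, 0.3],
  [0, 0, 0.003, 0, 0.3],
])

```text
clock: 5.8
tool_pos: [561.0, -110.9, 187.2]
eef_rot: [[1.0, -0.008, 0.001], [-0.008, -1.0, -0.0], [0.001, 0.0, -1.0]]
wrist_force: [0.2, 0.5, -1.6]
opening: 63.1
finger_force: 66.5
```

>>> servo_tool([
  [0, 0, 0.001, 0, 0.3],
  [0, 0, 0.0015, 0, 0.3],
  [0, 0, 0.002, 0, 0.3],
  [0, 0, 0.002, 0, 0.3],
])

```text
clock: 6.13
tool_pos: [561.2, -111.0, 186.7]
eef_rot: [[1.0, -0.008, 0.0], [-0.008, -1.0, -0.0], [0.0, 0.0, -1.0]]
wrist_force: [-6.3, 0.7, 11.7]
opening: 63.6
finger_force: 68.0
```

Contact. Release and rise.

>>> servo_tool([
  [0, 0, -0.001, 0, 0],
  [0, 0, -0.001, 0, -0.5],
  [0, 0, -0.001, 0, -1],
  [0, 0, -0.001, 0, -1],
  [0, 0, -0.001, 0, -1],
])

```text
clock: 6.55
tool_pos: [560.8, -110.9, 185.6]
eef_rot: [[1.0, -0.008, 0.0], [-0.008, -1.0, 0.0], [0.0, -0.0, -1.0]]
wrist_force: [-0.3, 0.1, -0.3]
opening: 85.1
finger_force: 0.0
```

>>> servo_tool([
  [0, 0, -0.02, 0, -1],
  [0, 0, -0.05, 0, -1],
  [0, 0, -0.09, 0, -1],
  [0, 0, -0.13, 0, -1],
  [0, 0, -0.16, 0, -1],
])

```text
clock: 6.97
tool_pos: [561.1, -110.9, 349.2]
eef_rot: [[1.0, -0.008, 0.003], [-0.008, -1.0, -0.001], [0.003, 0.001, -1.0]]
wrist_force: [0.6, 0.3, 0.0]
opening: 85.3
finger_force: 0.0
```

```bash
python3 go.py 430 -144.5 405 10; python3 - <<'E'
from h import *
f=grab("wrist","pics/w2.png");np.save("pics/w2.npy",f,allow_pickle=True)
E
```

```text
at [ 561.1 -110.9  349.2] yaw -0.5 delta [-0.1306  0.0347 -0.0562] turn -0.183 open 85.3 F [0.6 0.3 0. ] t 7.0
```

View pics/w2.png

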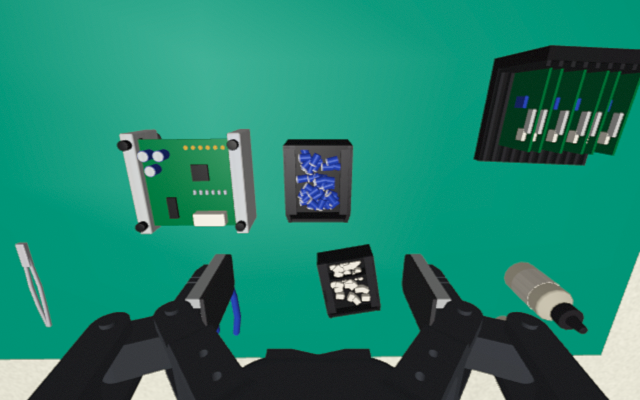

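The bin stands at (318,180) beside the holder, with the tray at (347,280). Next I'll measure both.

>>> servo_tool([
  [-0.03, 0.01, 0, -0.06, -1],
  [-0.065, 0.018, 0, -0.12, -1],
  [-0.1, 0.027, 0, -0.183, -1],
  [-0.131, 0.034, 0, -0.183, -1],
  [-0.131, 0.034, 0, -0.183, -1],
])

```text
clock: 7.43
tool_pos: [425.5, -143.7, 343.9]
eef_rot: [[0.985, 0.172, -0.005], [0.172, -0.985, 0.001], [-0.004, -0.002, -1.0]]
wrist_force: [-0.5, -0.5, -0.6]
opening: 85.3
finger_force: 0.0
```

>>> servo_tool([
  [0, 0, 0, 0, -1],
])

```text
clock: 7.52
tool_pos: [428.5, -143.9, 345.3]
eef_rot: [[0.985, 0.172, 0.0], [0.172, -0.985, 0.0], [0.0, -0.0, -1.0]]
wrist_force: [0.5, -0.2, 0.4]
opening: 85.2
finger_force: 0.0
```

```bash
python3 go.py 430 -144.5 177 10; python3 - <<'E'
from seg import *
f=np.load("pics/w2.npy",allow_pickle=True).item()
seg(f,(262,125,375,233),50,"bin z50",vmax=75)
seg(f,(305,236,390,325),30,"tray z30")
for k in [(125,145),(233,143),(240,226),(140,226)]: print(np.round(ray(f,*k,55)[:2],1))
f=grab("top");np.save("pics/top1.npy",f,allow_pickle=True)
E
```

```text
at [ 428.5 -143.9  345.3] yaw 9.9 delta [0.0014 0.0009 0.1683] turn -0.002 open 85.2 F [ 0.5 -0.2  0.4] t 7.5
bin z50 c [ 556.4 -111.6] size [62.4 53.9] ang 89.0 bbox [[529.0, -142.6999969482422], [582.9000244140625, -80.0999984741211]]
tray z30 c [ 445.6 -145.7] size [88.1 62.8] ang 10.1 bbox [[397.79998779296875, -182.89999389648438], [493.5, -109.80000305175781]]
[607.2  60.3]
[608.1 -36.4]
[527.5 -35.2]
[528.5  62.5]
```

>>> servo_tool([
  [0.001, 0, 0.035, 0, -1],
  [0.001, 0, 0.075, 0, -1],
  [0.001, 0, 0.115, 0, -1],
  [0.001, 0, 0.14, 0, -1],
  [0.001, 0, 0.15, 0, -1],
])

```text
clock: 7.98
tool_pos: [429.7, -142.3, 191.7]
eef_rot: [[0.985, 0.175, -0.006], [0.175, -0.985, 0.004], [-0.005, -0.005, -1.0]]
wrist_force: [-0.8, 0.1, -0.1]
opening: 84.8
finger_force: 0.0
```

>>> servo_tool([
  [0, 0, 0.012, 0, -1],
  [0, 0, 0.018, 0, -1],
  [0, 0, 0.018, 0, 0],
  [0, 0, 0.018, 0, 0],
  [0, 0, 0.018, 0, 0.3],
])

```text
clock: 8.4
tool_pos: [431.7, -144.2, 179.4]
eef_rot: [[0.985, 0.174, 0.003], [0.174, -0.985, -0.002], [0.003, 0.002, -1.0]]
wrist_force: [-0.2, -0.2, -0.9]
opening: 62.7
finger_force: 66.2
```

>>> servo_tool([
  [0, 0, 0, 0, 0.3],
  [0, 0, 0, 0, 0.3],
  [0, 0, 0, 0, 0.3],
])

```text
clock: 8.65
tool_pos: [431.4, -144.1, 179.1]
eef_rot: [[0.985, 0.174, 0.003], [0.174, -0.985, -0.002], [0.002, 0.002, -1.0]]
wrist_force: [0.6, 1.4, 7.5]
opening: 62.8
finger_force: 67.1
```

>>> servo_tool([
  [0, 0, -0.015, 0, 0.3],
  [0, 0, -0.04, 0, 0.3],
  [0, 0, -0.075, 0, 0.3],
  [0, 0, -0.11, 0, 0.3],
  [0, 0, -0.12, 0, 0.3],
])

```text
clock: 9.07
tool_pos: [431.8, -144.4, 303.1]
eef_rot: [[0.985, 0.174, 0.007], [0.174, -0.985, -0.005], [0.006, 0.006, -1.0]]
wrist_force: [1.0, -0.8, -0.1]
opening: 62.5
finger_force: 66.4
```

```bash
python3 - <<'E'
from h import *
f=np.load("pics/top1.npy",allow_pickle=True).item();w=np.load("pics/w2.npy",allow_pickle=True).item()
a=f["img"][170:245,295:395];b=w["img"][125:235,110:370]
a=cv2.resize(a,None,fx=4,fy=4,interpolation=2);b=cv2.resize(b,None,fx=3,fy=3,interpolation=2)
out=np.zeros((a.shape[0]+b.shape[0]-40,780,3),np.uint8);out[:a.shape[0]-40,:400]=a[:-40];out[a.shape[0]-40:]=b
cv2.imwrite("pics/c3.png",out);print(out.shape)
E
python3 go.py 561 -111 300 -0.5
```

```text
(590, 780, 3)
at [ 431.8 -144.4  303.1] yaw 10.0 delta [ 0.133  -0.0104  0.0039] turn 0.184 open 62.5 F [ 1.  -0.8 -0.1] t 9.1
```

View pics/c3.png

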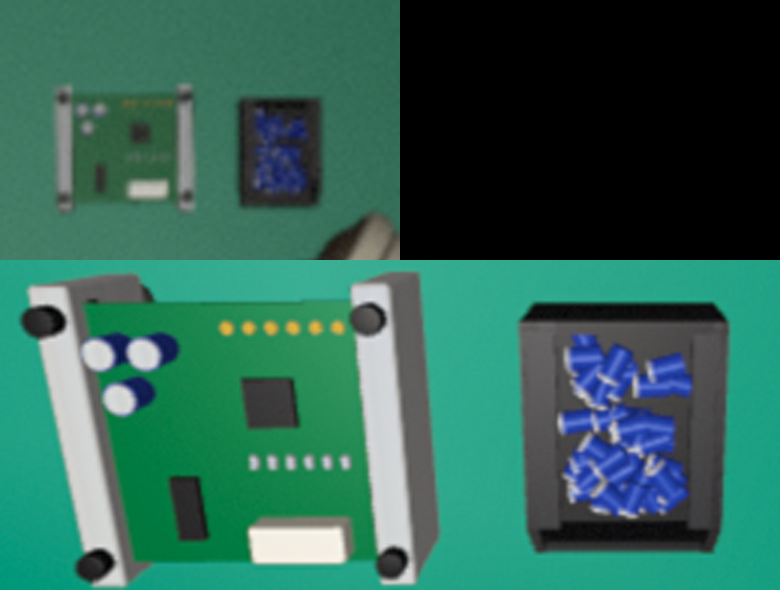

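Top crop: the bin centre (279,152) is beside the holder centre (125,148), so about 3 mm short in x, which is well within tolerance. Next, the bin's exact position so I can stack on it.

```bash
python3 - <<'E'
from seg import *
f=np.load("pics/top1.npy",allow_pickle=True).item();w=np.load("pics/w2.npy",allow_pickle=True).item()
seg(f,(345,188,382,228),50,"bin top");seg(f,(303,186,350,228),54,"holder top")
o=np.load("pics/top0.npy",allow_pickle=True).item();seg(o,(360,228,394,268),30,"tray top0");seg(o,(275,230,308,268),50,"bin top0")
for k in [(283.7,146.7),(352.3,146.7)]: print(np.round(ray(w,*k,50)[:2],1))
E
```

```text
bin top c [ 558.3 -107.8] size [66.  86.6] ang 89.2 bbox [[514.7000122070312, -140.8000030517578], [602.0, -74.69999694824219]]
holder top c [563.   52.5] size [ 43.7 102.5] ang 89.2 bbox [[511.8999938964844, 30.200000762939453], [614.5, 74.0999984741211]]
tray top0 c [ 430.4 -144.8] size [84.3 65.6] ang 10.1 bbox [[385.0, -181.3000030517578], [476.29998779296875, -107.5]]
bin top0 c [429.1 130.7] size [65.9 86. ] ang 88.0 bbox [[385.79998779296875, 96.80000305175781], [473.0, 164.1999969482422]]
[603.6 -80.9]
[ 603.  -143.5]
```

>>> servo_tool([
  [0.02, -0.002, 0, 0.05, 0.3],
  [0.05, -0.004, 0, 0.11, 0.3],
  [0.085, -0.007, 0, 0.17, 0.3],
  [0.115, -0.01, 0, 0.184, 0.3],
  [0.13, -0.0104, 0, 0.184, 0.3],
])

```text
clock: 9.48
tool_pos: [558.8, -109.6, 297.2]
eef_rot: [[1.0, -0.009, 0.001], [-0.009, -1.0, 0.0], [0.001, -0.0, -1.0]]
wrist_force: [0.5, 0.4, -0.3]
opening: 63.0
finger_force: 66.3
```

>>> servo_tool([
  [0, 0, 0, 0, 0.3],
  [0, 0, 0, 0, 0.3],
  [0, 0, 0, 0, 0.3],
])

```text
clock: 9.73
tool_pos: [555.8, -110.7, 296.9]
eef_rot: [[1.0, -0.009, -0.002], [-0.009, -1.0, 0.001], [-0.002, -0.001, -1.0]]
wrist_force: [0.5, -0.8, -0.9]
opening: 62.9
finger_force: 66.3
```

>>> servo_tool([
  [0.002, 0, 0.015, 0, 0.3],
  [0.004, 0, 0.03, 0, 0.3],
  [0.004, 0, 0.045, 0, 0.3],
  [0.004, 0, 0.055, 0, 0.3],
  [0.004, 0, 0.06, 0, 0.3],
])

```text
clock: 10.15
tool_pos: [559.2, -110.8, 235.9]
eef_rot: [[1.0, -0.01, -0.003], [-0.01, -1.0, 0.001], [-0.003, -0.001, -1.0]]
wrist_force: [-0.4, 0.2, -1.5]
opening: 62.8
finger_force: 66.3
```

>>> servo_tool([
  [0, 0, 0.001, 0, 0.3],
  [0, 0, 0.002, 0, 0.3],
  [0, 0, 0.003, 0, 0.3],
  [0, 0, 0.004, 0, 0.3],
])

```text
clock: 10.48
tool_pos: [561.1, -111.0, 234.6]
eef_rot: [[1.0, -0.009, 0.002], [-0.009, -1.0, -0.001], [0.002, 0.001, -1.0]]
wrist_force: [0.4, 0.2, -1.1]
opening: 62.8
finger_force: 66.3
```

>>> servo_tool([
  [0, 0, 0.001, 0, 0.3],
  [0, 0, 0.002, 0, 0.3],
  [0, 0, 0.002, 0, 0.3],
  [0, 0, 0.002, 0, 0.3],
])

```text
clock: 10.82
tool_pos: [560.7, -110.7, 231.7]
eef_rot: [[1.0, -0.009, 0.0], [-0.009, -1.0, -0.0], [0.0, 0.0, -1.0]]
wrist_force: [0.2, 0.5, -0.7]
opening: 63.1
finger_force: 66.3
```

>>> servo_tool([
  [0, 0, 0.001, 0, 0.3],
  [0, 0, 0.002, 0, 0.3],
  [0, 0, 0.002, 0, 0.3],
  [0, 0, 0.002, 0, 0.3],
])

```text
clock: 11.15
tool_pos: [560.6, -110.7, 229.6]
eef_rot: [[1.0, -0.009, -0.0], [-0.009, -1.0, 0.0], [-0.0, -0.0, -1.0]]
wrist_force: [-0.3, 0.6, -0.9]
opening: 62.7
finger_force: 66.3
```

>>> servo_tool([
  [0, 0, 0.0005, 0, 0.3],
  [0, 0, 0.001, 0, 0.3],
  [0, 0, 0.001, 0, 0.3],
])

```text
clock: 11.4
tool_pos: [560.8, -110.8, 229.2]
eef_rot: [[1.0, -0.009, 0.0], [-0.009, -1.0, -0.0], [0.0, 0.0, -1.0]]
wrist_force: [-1.8, 1.2, 3.9]
opening: 62.5
finger_force: 66.7
```

Contact at 229.2, as computed. Release.

>>> servo_tool([
  [0, 0, 0, 0, 0],
  [0, 0, 0, 0, -0.5],
  [0, 0, 0, 0, -1],
  [0, 0, 0, 0, -1],
  [0, 0, 0, 0, -1],
])

```text
clock: 11.82
tool_pos: [560.7, -110.8, 228.6]
eef_rot: [[1.0, -0.009, 0.0], [-0.009, -1.0, 0.0], [0.0, -0.0, -1.0]]
wrist_force: [0.5, -0.1, -0.0]
opening: 85.3
finger_force: 0.0
```

>>> servo_tool([
  [0, 0, -0.02, 0, -1],
  [0, 0, -0.05, 0, -1],
  [0, 0, -0.09, 0, -1],
  [0, 0, -0.13, 0, -1],
  [0, 0, -0.16, 0, -1],
])

```text
clock: 12.23
tool_pos: [560.9, -110.8, 392.3]
eef_rot: [[1.0, -0.009, 0.003], [-0.009, -1.0, -0.001], [0.003, 0.001, -1.0]]
wrist_force: [0.7, -0.7, 0.1]
opening: 85.3
finger_force: 0.0
```

>>> servo_tool([
  [0, 0, 0, 0, -1],
  [0, 0, 0, 0, -1],
])

```text
clock: 12.4
tool_pos: [561.3, -111.0, 391.3]
eef_rot: [[1.0, -0.009, 0.005], [-0.009, -1.0, -0.002], [0.005, 0.002, -1.0]]
wrist_force: [-0.4, 0.1, -0.2]
opening: 85.3
finger_force: 0.0
```

```bash
python3 - <<'E'
from h import *
f=grab("wrist","pics/w3.png");np.save("pics/w3.npy",f,allow_pickle=True)
E
python3 go.py 432 -357 390 -0.5
```

```text
at [ 560.7 -110.8  389. ] yaw -0.5 delta [-0.1265  0.2474 -0.0011] turn -0.0 open 85.4 F [-0.4  0.1 -1.1] t 12.4
```

View pics/w3.png

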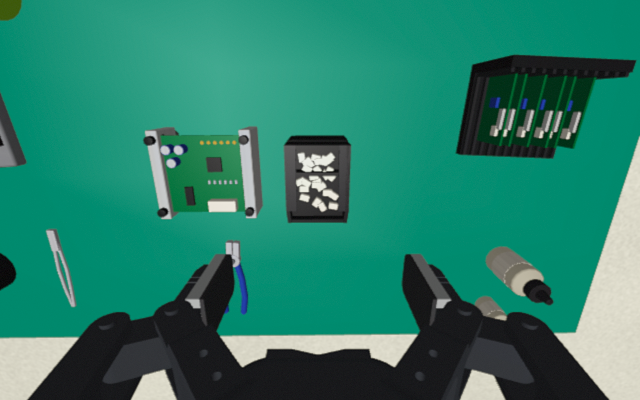

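The stack is square at (318,180), and the large bottle is at (515,270), with the small one in front of it. On to the bottle.

>>> servo_tool([
  [-0.015, 0.03, 0, 0, -1],
  [-0.03, 0.06, 0, 0, -1],
  [-0.045, 0.09, 0, 0, -1],
  [-0.063, 0.125, 0, 0, -1],
  [-0.063, 0.125, 0, 0, -1],
])

```text
clock: 12.87
tool_pos: [493.8, -239.7, 386.3]
eef_rot: [[1.0, -0.015, -0.005], [-0.015, -1.0, -0.0], [-0.005, 0.0, -1.0]]
wrist_force: [0.2, -0.9, 0.2]
opening: 85.2
finger_force: 0.0
```

>>> servo_tool([
  [-0.015, 0.03, 0, 0, -1],
  [-0.03, 0.06, 0, 0, -1],
  [-0.045, 0.09, 0, 0, -1],
  [-0.063, 0.123, 0, 0, -1],
  [-0.063, 0.123, 0, 0, -1],
])

```text
clock: 13.28
tool_pos: [429.6, -361.6, 386.5]
eef_rot: [[1.0, -0.015, -0.004], [-0.015, -1.0, 0.0], [-0.004, -0.0, -1.0]]
wrist_force: [-0.2, 0.6, 0.7]
opening: 85.2
finger_force: 0.0
```

>>> servo_tool([
  [0, 0, 0, 0, -1],
  [0, 0, 0, 0, -1],
])

```text
clock: 13.45
tool_pos: [432.5, -356.9, 387.0]
eef_rot: [[1.0, -0.01, -0.002], [-0.01, -1.0, 0.003], [-0.002, -0.003, -1.0]]
wrist_force: [-0.1, -0.4, -0.1]
opening: 85.8
finger_force: 0.0
```

```bash
python3 - <<'E'
from seg import *
f=grab("wrist","pics/w4.png");np.save("pics/w4.npy",f,allow_pickle=True)
print(proj(f,(432,-357,0)),proj(f,(432,-357,85)),proj(f,(432,-357,95)))
im=f["img"];u,v=proj(f,(432,-357,45)).astype(int)
c=im[max(0,v-90):v+90,max(0,u-100):u+100];cv2.imwrite("pics/c4.png",cv2.resize(c,None,fx=3,fy=3));print(u,v)
E
python3 go.py 432 -357 201 -0.5
```

```text
[318.53887236 169.24914212] [318.4972937  189.13758845] [318.49080032 192.24358386]
318 178
at [ 432.8 -356.6  387.4] yaw -0.5 delta [-0.0006  0.0009  0.1864] turn 0.0 open 85.5 F [0.1 0.1 0.5] t 13.5
```

View pics/c4.png

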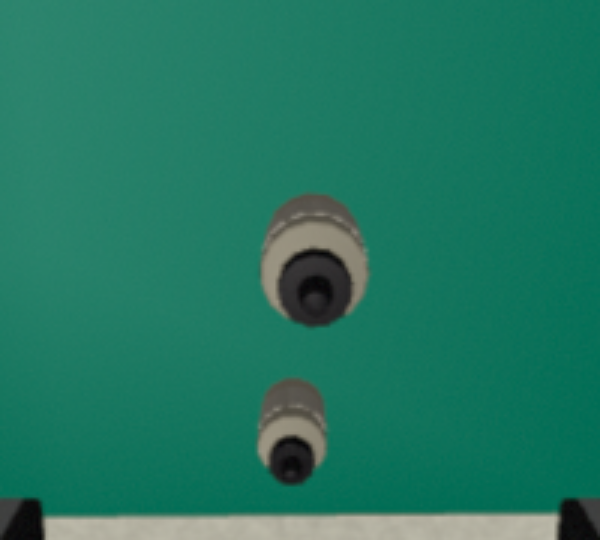

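The large bottle's spout is at crop (315,295), which is pixel (323,186). That puts it about 3–5 mm farther in x and 4 mm to the right, so I'll aim for (436,−360).

>>> servo_tool([
  [0.003, 0.003, 0.03, 0, -1],
  [0.003, 0.003, 0.07, 0, -1],
  [0.003, 0.003, 0.105, 0, -1],
  [0.003, 0.003, 0.135, 0, -1],
  [0.003, 0.003, 0.15, 0, -1],
])

```text
clock: 13.92
tool_pos: [435.0, -357.5, 233.7]
eef_rot: [[1.0, -0.007, -0.005], [-0.007, -1.0, 0.006], [-0.005, -0.006, -1.0]]
wrist_force: [-0.2, 0.8, -0.3]
opening: 85.5
finger_force: 0.0
```

>>> servo_tool([
  [0, 0, 0.015, 0, -1],
  [0, 0, 0.03, 0, -1],
  [0, 0, 0.036, 0, -1],
  [0, 0, 0.036, 0, -1],
])

```text
clock: 14.25
tool_pos: [435.4, -358.7, 200.7]
eef_rot: [[1.0, -0.007, -0.003], [-0.007, -1.0, 0.003], [-0.003, -0.003, -1.0]]
wrist_force: [-0.2, 0.4, 0.1]
opening: 85.7
finger_force: 0.0
```

>>> servo_tool([
  [0, 0, 0, 0, 0],
  [0, 0, 0, 0, 0],
  [0, 0, 0, 0, 0.2],
  [0, 0, 0, 0, 0.4],
  [0, 0, 0, 0, 0.7],
])

```text
clock: 14.67
tool_pos: [435.8, -361.1, 204.1]
eef_rot: [[1.0, -0.009, 0.002], [-0.009, -1.0, -0.002], [0.002, 0.002, -1.0]]
wrist_force: [0.4, 1.4, 5.6]
opening: 36.2
finger_force: 60.4
```

>>> servo_tool([
  [0, 0, 0, 0, 0.7],
  [0, 0, 0, 0, 0.7],
  [0, 0, 0, 0, 0.7],
])

```text
clock: 14.92
tool_pos: [435.9, -361.1, 204.0]
eef_rot: [[1.0, -0.009, 0.002], [-0.009, -1.0, -0.002], [0.002, 0.002, -1.0]]
wrist_force: [-0.5, 1.2, 6.3]
opening: 36.3
finger_force: 60.4
```

>>> servo_tool([
  [0, 0, -0.015, 0, 0.7],
  [0, 0, -0.05, 0, 0.7],
  [0, 0, -0.09, 0, 0.7],
  [0, 0, -0.13, 0, 0.7],
  [0, 0, -0.15, 0, 0.7],
])

```text
clock: 15.33
tool_pos: [435.9, -361.4, 358.2]
eef_rot: [[1.0, -0.009, 0.004], [-0.009, -1.0, -0.006], [0.005, 0.006, -1.0]]
wrist_force: [0.9, -0.4, -0.0]
opening: 36.2
finger_force: 60.2
```

>>> servo_tool([
  [0.01, -0.016, 0, 0, 0.7],
  [0.03, -0.046, 0, 0, 0.7],
  [0.05, -0.078, 0, 0, 0.7],
  [0.07, -0.11, 0, 0, 0.7],
  [0.08, -0.126, 0, 0, 0.7],
])

```text
clock: 15.75
tool_pos: [517.7, -232.2, 352.5]
eef_rot: [[1.0, -0.007, 0.0], [-0.007, -1.0, 0.002], [0.0, -0.002, -1.0]]
wrist_force: [-0.4, -0.8, -2.3]
opening: 36.3
finger_force: 60.2
```

>>> servo_tool([
  [0.01, -0.016, 0, 0, 0.7],
  [0.03, -0.046, 0, 0, 0.7],
  [0.05, -0.078, 0, 0, 0.7],
  [0.07, -0.11, 0, 0, 0.7],
  [0.08, -0.126, 0, 0, 0.7],
])

```text
clock: 16.17
tool_pos: [598.9, -106.7, 352.4]
eef_rot: [[1.0, -0.007, 0.0], [-0.007, -1.0, 0.002], [0.0, -0.002, -1.0]]
wrist_force: [0.3, -0.7, -1.3]
opening: 36.2
finger_force: 60.3
```

>>> servo_tool([
  [0.01, -0.016, 0, 0, 0.7],
  [0.03, -0.046, 0, 0, 0.7],
  [0.05, -0.078, 0, 0, 0.7],
  [0.07, -0.11, 0, 0, 0.7],
  [0.076, -0.126, 0, 0, 0.7],
])

```text
clock: 16.58
tool_pos: [676.2, 18.7, 352.2]
eef_rot: [[1.0, -0.007, 0.001], [-0.007, -1.0, 0.001], [0.001, -0.001, -1.0]]
wrist_force: [-0.6, 0.4, -1.3]
opening: 36.0
finger_force: 60.3
```

>>> servo_tool([
  [0, 0, 0, 0, 0.7],
  [0, 0, 0, 0, 0.7],
  [0, 0, 0, 0, 0.7],
])

```text
clock: 16.83
tool_pos: [674.5, 14.5, 352.3]
eef_rot: [[1.0, -0.01, -0.001], [-0.01, -1.0, -0.0], [-0.001, 0.001, -1.0]]
wrist_force: [-0.4, 0.3, -1.3]
opening: 36.2
finger_force: 60.3
```

```bash
python3 go.py 672 17 204 -0.5; python3 - <<'E'
from h import *
f=grab("wrist","pics/w5.png");np.save("pics/w5.npy",f,allow_pickle=True)
E
```

```text
at [674.5  14.5 352.3] yaw -0.6 delta [-0.0024 -0.0026  0.1483] turn -0.001 open 36.2 F [-0.4  0.3 -1.3] t 16.8
```

View pics/w5.png

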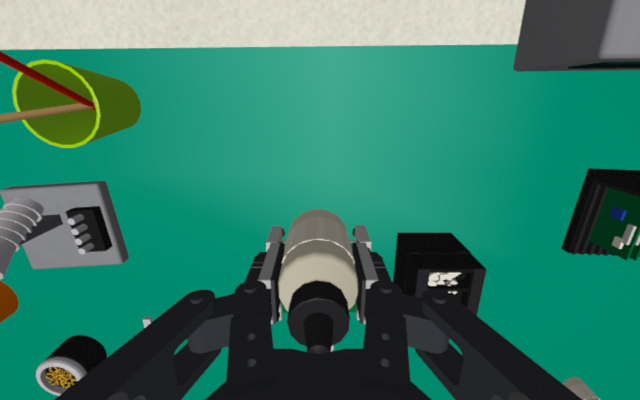

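The bottle is held upright at (318,280), with the space below clear.

>>> servo_tool([
  [-0.002, -0.002, 0.025, 0, 0.7],
  [-0.002, -0.002, 0.06, 0, 0.7],
  [-0.002, -0.002, 0.095, 0, 0.7],
  [-0.002, -0.002, 0.125, 0, 0.7],
  [-0.002, -0.002, 0.138, 0, 0.7],
])

```text
clock: 17.3
tool_pos: [670.4, 16.0, 209.5]
eef_rot: [[1.0, -0.011, -0.008], [-0.011, -1.0, 0.001], [-0.008, -0.001, -1.0]]
wrist_force: [-0.8, 1.0, -2.3]
opening: 36.0
finger_force: 60.2
```

>>> servo_tool([
  [0, 0, 0.002, 0, 0.7],
  [0, 0, 0.004, 0, 0.7],
  [0, 0, 0.006, 0, 0.7],
  [0, 0, 0.007, 0, 0.7],
  [0, 0, 0.007, 0, 0.7],
])

```text
clock: 17.72
tool_pos: [673.7, 17.0, 209.7]
eef_rot: [[1.0, -0.009, 0.003], [-0.009, -1.0, -0.001], [0.003, 0.0, -1.0]]
wrist_force: [-0.4, 0.1, -0.2]
opening: 36.2
finger_force: 60.3
```

>>> servo_tool([
  [0, 0, 0.001, 0, 0.7],
  [0, 0, 0.002, 0, 0.7],
  [0, 0, 0.002, 0, 0.7],
])

```text
clock: 17.97
tool_pos: [672.9, 17.3, 205.9]
eef_rot: [[1.0, -0.009, 0.0], [-0.009, -1.0, -0.0], [0.0, 0.0, -1.0]]
wrist_force: [0.2, -1.2, -0.5]
opening: 36.2
finger_force: 60.3
```

>>> servo_tool([
  [0, 0, 0.001, 0, 0.7],
  [0, 0, 0.002, 0, 0.7],
  [0, 0, 0.002, 0, 0.7],
  [0, 0, 0.002, 0, 0.7],
])

```text
clock: 18.3
tool_pos: [673.0, 17.3, 204.1]
eef_rot: [[1.0, -0.009, 0.0], [-0.009, -1.0, -0.0], [0.0, 0.0, -1.0]]
wrist_force: [-1.4, 0.5, 2.1]
opening: 36.2
finger_force: 60.5
```

>>> servo_tool([
  [0, 0, 0, 0, 0.4],
  [0, 0, 0, 0, 0],
  [0, 0, 0, 0, -0.5],
  [0, 0, 0, 0, -1],
  [0, 0, 0, 0, -1],
])

```text
clock: 18.72
tool_pos: [672.8, 17.2, 203.5]
eef_rot: [[1.0, -0.009, -0.0], [-0.009, -1.0, 0.0], [-0.0, -0.0, -1.0]]
wrist_force: [0.2, 0.8, 0.1]
opening: 77.2
finger_force: 0.0
```

>>> servo_tool([
  [0, 0, 0, 0, -1],
  [0, 0, -0.03, 0, -1],
  [0, 0, -0.07, 0, -1],
  [0, 0, -0.11, 0, -1],
  [0, 0, -0.15, 0, -1],
])

```text
clock: 19.13
tool_pos: [672.5, 17.2, 355.1]
eef_rot: [[1.0, -0.009, -0.001], [-0.009, -1.0, 0.0], [-0.001, -0.0, -1.0]]
wrist_force: [0.8, -0.9, 0.5]
opening: 85.8
finger_force: 0.0
```

>>> servo_tool([
  [0, 0, -0.04, 0, -1],
  [0, 0, -0.05, 0, -1],
  [0, 0, -0.05, 0, -1],
])

```text
clock: 19.38
tool_pos: [673.8, 17.1, 409.8]
eef_rot: [[1.0, -0.009, 0.01], [-0.009, -1.0, -0.002], [0.01, 0.001, -1.0]]
wrist_force: [0.2, 0.9, 0.4]
opening: 85.2
finger_force: 0.0
```

```bash
python3 go.py 425 341 405 -0.5; python3 - <<'E'
from h import *
f=grab("wrist","pics/w6.png");np.save("pics/w6.npy",f,allow_pickle=True)
print(proj(f,(672,17,0)),proj(f,(672,17,95)))
E
```

```text
at [673.8  17.1 409.8] yaw -0.5 delta [-0.2518 -0.3216  0.0018] turn -0.0 open 85.2 F [0.2 0.9 0.4] t 19.4
[317.23295217 169.93158862] [317.20217339 190.27533813]
```

View pics/w6.png

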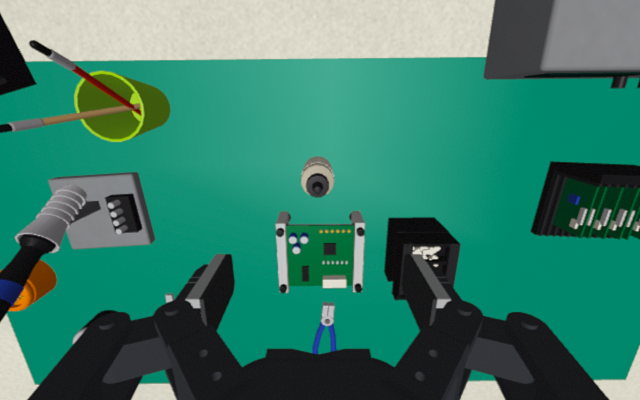

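The bottle stands upright behind the holder at (317,177). Pot next.

>>> servo_tool([
  [-0.02, -0.027, 0, 0, -1],
  [-0.042, -0.053, 0, 0, -1],
  [-0.063, -0.08, 0, 0, -1],
  [-0.084, -0.107, 0, 0, -1],
  [-0.084, -0.107, 0, 0, -1],
])

```text
clock: 19.85
tool_pos: [586.4, 129.2, 400.6]
eef_rot: [[1.0, -0.005, -0.007], [-0.005, -1.0, 0.002], [-0.007, -0.002, -1.0]]
wrist_force: [0.6, 0.7, -0.5]
opening: 85.4
finger_force: 0.0
```

>>> servo_tool([
  [-0.02, -0.027, 0, 0, -1],
  [-0.042, -0.053, 0, 0, -1],
  [-0.063, -0.08, 0, 0, -1],
  [-0.084, -0.107, 0, 0, -1],
  [-0.084, -0.107, 0, 0, -1],
])

```text
clock: 20.27
tool_pos: [503.5, 236.2, 401.1]
eef_rot: [[1.0, -0.004, -0.006], [-0.004, -1.0, 0.001], [-0.006, -0.001, -1.0]]
wrist_force: [0.6, -0.9, -0.3]
opening: 85.2
finger_force: 0.0
```

>>> servo_tool([
  [-0.02, -0.027, 0, 0, -1],
  [-0.042, -0.053, 0, 0, -1],
  [-0.063, -0.08, 0, 0, -1],
  [-0.084, -0.107, 0, 0, -1],
  [-0.084, -0.107, 0, 0, -1],
])

```text
clock: 20.68
tool_pos: [420.7, 343.5, 401.5]
eef_rot: [[1.0, -0.004, -0.005], [-0.004, -1.0, 0.0], [-0.005, -0.0, -1.0]]
wrist_force: [0.4, 0.7, -0.3]
opening: 85.3
finger_force: 0.0
```

>>> servo_tool([
  [0, 0, 0, 0, -1],
  [0, 0, 0, 0, -1],
  [0, 0, 0, 0, -1],
])

```text
clock: 20.93
tool_pos: [424.6, 339.6, 402.7]
eef_rot: [[1.0, -0.011, -0.001], [-0.011, -1.0, -0.001], [-0.001, 0.001, -1.0]]
wrist_force: [-0.9, -0.1, 0.4]
opening: 85.4
finger_force: 0.0
```

```bash
python3 go.py 425 341 179 -0.5; python3 - <<'E'
from seg import *
f=grab("wrist","pics/w7.png");np.save("pics/w7.npy",f,allow_pickle=True)
u,v=proj(f,(425,341,40)).astype(int);print(u,v)
im=f["img"];c=im[v-70:v+70,u-70:u+70];h=cv2.cvtColor(c,cv2.COLOR_BGR2HSV)
m=cv2.inRange(h,(12,90,60),(35,255,255));n,l,s,ce=cv2.connectedComponentsWithStats(cv2.morphologyEx(m,cv2.MORPH_CLOSE,np.ones((9,9))))
i=1+s[1:,4].argmax();p=ce[i]+[u-70,v-70];print("brass",p,s[i],np.round(ray(f,*p,42)))
seg(f,(u-60,v-60,u+60,v+60),0,"pot z0");seg(f,(u-60,v-60,u+60,v+60),45,"pot z45")
E
```

```text
at [424.6 339.6 402.7] yaw -0.6 delta [ 0.0007 -0.0017  0.2237] turn -0.002 open 85.4 F [-0.9 -0.1  0.4] t 20.9
315 173
brass [316.89634146 171.84756098] [ 53  54  36  32 820] [427. 340.  42.]
pot z0 c [419.1 340. ] size [67.5 72.1] ang 64.7 bbox [[383.29998779296875, 307.1000061035156], [456.1000061035156, 374.3999938964844]]
pot z45 c [429.6 339.8] size [59.3 63.4] ang 64.7 bbox [[398.20001220703125, 310.8999938964844], [462.20001220703125, 370.0]]
```

>>> servo_tool([
  [0.001, 0, 0.035, 0, -1],
  [0.001, 0, 0.075, 0, -1],
  [0.001, 0, 0.115, 0, -1],
  [0.001, 0, 0.155, 0, -1],
  [0.001, 0, 0.185, 0, -1],
])

```text
clock: 21.4
tool_pos: [424.5, 339.0, 215.2]
eef_rot: [[1.0, -0.011, -0.003], [-0.011, -1.0, -0.002], [-0.003, 0.002, -1.0]]
wrist_force: [0.1, -1.2, 0.3]
opening: 85.6
finger_force: 0.0
```

>>> servo_tool([
  [0, 0, 0.015, 0, -1],
  [0, 0, 0.03, 0, -1],
  [0, 0, 0.038, 0, -1],
  [0, 0, 0.038, 0, -1],
])

```text
clock: 21.73
tool_pos: [424.6, 339.4, 178.7]
eef_rot: [[1.0, -0.011, -0.004], [-0.011, -1.0, -0.002], [-0.004, 0.002, -1.0]]
wrist_force: [-1.1, -0.4, -0.1]
opening: 85.4
finger_force: 0.0
```

>>> servo_tool([
  [0, 0, 0, 0, 0],
  [0, 0, 0, 0, 0],
  [0, 0, 0, 0, 0.2],
  [0, 0, 0, 0, 0.3],
  [0, 0, 0, 0, 0.3],
])

```text
clock: 22.15
tool_pos: [425.8, 340.8, 182.5]
eef_rot: [[1.0, -0.009, 0.003], [-0.009, -1.0, 0.001], [0.003, -0.001, -1.0]]
wrist_force: [-0.6, -1.8, 6.4]
opening: 58.3
finger_force: 65.3
```

>>> servo_tool([
  [0, 0, 0, 0, 0.3],
  [0, 0, 0, 0, 0.3],
])

```text
clock: 22.32
tool_pos: [425.8, 340.9, 182.5]
eef_rot: [[1.0, -0.009, 0.003], [-0.009, -1.0, 0.001], [0.003, -0.001, -1.0]]
wrist_force: [-0.1, -2.1, 6.1]
opening: 58.4
finger_force: 65.3
```

Pot gripped at 58.4 mm. I'll lift, go sideways clear of the iron handle, then forward.

>>> servo_tool([
  [0, 0, -0.015, 0, 0.3],
  [0, 0, -0.05, 0, 0.3],
  [0, 0, -0.09, 0, 0.3],
  [0, 0, -0.13, 0, 0.3],
  [0, 0, -0.16, 0, 0.3],
])

```text
clock: 22.73
tool_pos: [424.9, 340.6, 344.3]
eef_rot: [[1.0, -0.009, 0.003], [-0.009, -1.0, 0.002], [0.003, -0.002, -1.0]]
wrist_force: [0.4, 0.5, -1.8]
opening: 58.6
finger_force: 65.4
```

>>> servo_tool([
  [0, 0.015, -0.02, 0, 0.3],
  [0, 0.05, -0.04, 0, 0.3],
  [0, 0.09, -0.04, 0, 0.3],
  [0, 0.13, -0.04, 0, 0.3],
  [0, 0.16, -0.04, 0, 0.3],
])

```text
clock: 23.15
tool_pos: [422.7, 178.5, 381.0]
eef_rot: [[1.0, -0.009, 0.001], [-0.009, -1.0, -0.001], [0.001, 0.001, -1.0]]
wrist_force: [0.5, -0.4, -2.5]
opening: 58.3
finger_force: 65.5
```

>>> servo_tool([
  [0.02, 0, 0, 0, 0.3],
  [0.05, 0, 0, 0, 0.3],
  [0.09, 0, 0, 0, 0.3],
  [0.13, 0, 0, 0, 0.3],
  [0.16, 0, 0, 0, 0.3],
])

```text
clock: 23.57
tool_pos: [585.4, 178.6, 380.4]
eef_rot: [[1.0, -0.01, 0.001], [-0.01, -1.0, 0.0], [0.001, -0.0, -1.0]]
wrist_force: [0.0, -0.1, -1.7]
opening: 58.1
finger_force: 65.6
```

>>> servo_tool([
  [0.02, 0, 0, 0, 0.3],
  [0.035, 0, 0, 0, 0.3],
  [0.038, 0, 0, 0, 0.3],
  [0.038, 0, 0, 0, 0.3],
  [0.038, 0, 0, 0, 0.3],
])

```text
clock: 23.98
tool_pos: [620.7, 178.8, 380.3]
eef_rot: [[1.0, -0.009, -0.001], [-0.009, -1.0, 0.0], [-0.001, -0.0, -1.0]]
wrist_force: [-0.8, -0.2, -2.4]
opening: 58.1
finger_force: 65.6
```

```bash
python3 go.py 624 181 182.5 -0.5; python3 - <<'E'
from h import *
f=grab("wrist","pics/w8.png");np.save("pics/w8.npy",f,allow_pickle=True)
E
```

```text
at [620.7 178.8 380.3] yaw -0.5 delta [ 0.0036 -0.0022  0.1978] turn -0.0 open 58.1 F [-0.8 -0.2 -2.4] t 24.0
```

View pics/w8.png

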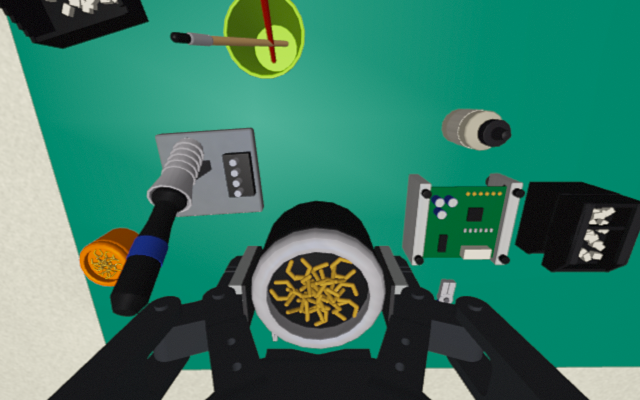

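The pot is level in the fingers at (318,290), with clear space between the slab (right edge (254,128)–(264,210)) and the holder. A quick ray check on the slab edge before lowering.

```bash
python3 - <<'E'
from h import *
f=np.load("pics/w8.npy",allow_pickle=True).item()
for k in [(157,134),(254,128),(263,209)]: print(np.round(ray(f,*k,16)[:2],1))
E
```

```text
[667.6 357.8]
[673.1 248.9]
[576.9 245.5]
```

>>> servo_tool([
  [0.004, -0.001, 0.025, 0, 0.3],
  [0.004, -0.001, 0.065, 0, 0.3],
  [0.004, -0.001, 0.105, 0, 0.3],
  [0.004, -0.001, 0.145, 0, 0.3],
  [0.004, -0.001, 0.17, 0, 0.3],
])

```text
clock: 24.45
tool_pos: [622.6, 179.7, 206.4]
eef_rot: [[1.0, -0.009, -0.006], [-0.009, -1.0, -0.001], [-0.006, 0.001, -1.0]]
wrist_force: [-1.3, -0.1, -1.9]
opening: 58.5
finger_force: 65.5
```

>>> servo_tool([
  [0, 0, 0.008, 0, 0.3],
  [0, 0, 0.014, 0, 0.3],
  [0, 0, 0.018, 0, 0.3],
  [0, 0, 0.021, 0, 0.3],
  [0, 0, 0.022, 0, 0.3],
])

```text
clock: 24.87
tool_pos: [626.3, 179.8, 190.7]
eef_rot: [[1.0, -0.009, 0.003], [-0.009, -1.0, 0.0], [0.003, -0.0, -1.0]]
wrist_force: [0.8, 0.4, -1.9]
opening: 58.2
finger_force: 65.6
```

>>> servo_tool([
  [0, 0, 0.001, 0, 0.3],
  [0, 0, 0.002, 0, 0.3],
  [0, 0, 0.003, 0, 0.3],
  [0, 0, 0.003, 0, 0.3],
])

```text
clock: 25.2
tool_pos: [625.4, 179.7, 185.9]
eef_rot: [[1.0, -0.009, 0.0], [-0.009, -1.0, 0.0], [0.0, -0.0, -1.0]]
wrist_force: [-0.2, -0.1, -1.6]
opening: 58.9
finger_force: 65.6
```

>>> servo_tool([
  [0, 0, 0.001, 0, 0.3],
  [0, 0, 0.002, 0, 0.3],
  [0, 0, 0.003, 0, 0.3],
  [0, 0, 0.003, 0, 0.3],
  [0, 0, 0.003, 0, 0.3],
])

```text
clock: 25.62
tool_pos: [625.4, 179.6, 182.7]
eef_rot: [[1.0, -0.009, 0.0], [-0.009, -1.0, 0.0], [0.0, -0.0, -1.0]]
wrist_force: [-1.2, -0.5, -0.8]
opening: 58.4
finger_force: 65.6
```

>>> servo_tool([
  [0, 0, 0.0005, 0, 0.3],
  [0, 0, 0.001, 0, 0.3],
  [0, 0, 0.001, 0, 0.3],
])

```text
clock: 25.87
tool_pos: [625.5, 179.7, 182.6]
eef_rot: [[1.0, -0.009, -0.0], [-0.009, -1.0, -0.0], [-0.0, 0.0, -1.0]]
wrist_force: [-3.7, -0.5, 5.1]
opening: 58.5
finger_force: 66.3
```

Contact. Release, rise, and back the arm out of the top view.

>>> servo_tool([
  [0, 0, 0, 0, 0],
  [0, 0, 0, 0, -0.5],
  [0, 0, 0, 0, -1],
  [0, 0, 0, 0, -1],
  [0, 0, 0, 0, -1],
])

```text
clock: 26.28
tool_pos: [625.4, 179.7, 181.7]
eef_rot: [[1.0, -0.009, 0.0], [-0.009, -1.0, 0.0], [0.0, -0.0, -1.0]]
wrist_force: [-0.5, 0.4, 0.0]
opening: 85.2
finger_force: 0.0
```

>>> servo_tool([
  [0, 0, -0.03, 0, -1],
  [0, 0, -0.07, 0, -1],
  [0, 0, -0.11, 0, -1],
  [0, 0, -0.15, 0, -1],
  [0, 0, -0.19, 0, -1],
])

```text
clock: 26.7
tool_pos: [625.1, 179.6, 373.6]
eef_rot: [[1.0, -0.009, 0.0], [-0.009, -1.0, 0.0], [0.0, -0.0, -1.0]]
wrist_force: [0.3, -0.2, 0.1]
opening: 85.3
finger_force: 0.0
```

>>> servo_tool([
  [0, 0, -0.03, 0, -1],
  [-0.04, 0, -0.03, 0, -1],
  [-0.08, 0, -0.03, 0, -1],
  [-0.12, 0, -0.03, 0, -1],
  [-0.16, 0, -0.03, 0, -1],
])

```text
clock: 27.12
tool_pos: [463.7, 181.0, 401.5]
eef_rot: [[1.0, -0.009, 0.0], [-0.009, -1.0, 0.0], [0.0, -0.0, -1.0]]
wrist_force: [-1.1, 0.3, 0.9]
opening: 85.6
finger_force: 0.0
```

>>> servo_tool([
  [-0.04, 0, 0, 0, -1],
  [-0.08, 0, 0, 0, -1],
  [-0.12, 0, 0, 0, -1],
  [-0.12, 0, 0, 0, -1],
  [-0.12, 0, 0, 0, -1],
])

```text
clock: 27.53
tool_pos: [343.6, 182.4, 401.7]
eef_rot: [[1.0, -0.008, 0.002], [-0.008, -1.0, 0.0], [0.002, -0.0, -1.0]]
wrist_force: [0.4, 0.2, 0.0]
opening: 85.0
finger_force: 0.0
```

```bash
python3 - <<'E'
from seg import *
f=grab("top");s=grab("side");np.save("pics/top2.npy",f,allow_pickle=True)
a=cv2.resize(f["img"][130:280,190:460],None,fx=2.9,fy=2.9,interpolation=2)
b=cv2.resize(s["img"][90:320,230:430],(226,260))
out=np.zeros((a.shape[0],783,3),np.uint8);out[:]=a[:,:783];cv2.imwrite("pics/f1.png",out)
cv2.imwrite("pics/f2.png",cv2.resize(s["img"][90:290,230:430],(600,600),interpolation=2))
seg(f,(345,188,382,228),80,"tray");seg(f,(263,176,295,210),40,"pot");seg(f,(312,160,340,186),0,"bottle");seg(f,(215,170,262,215),16,"stand");seg(f,(315,232,345,278),7,"cutters");seg(f,(248,230,266,274),3,"tweez")
E
```

```text
tray c [ 557.3 -106.8] size [68.  87.3] ang 88.8 bbox [[513.5, -141.1999969482422], [601.0999755859375, -72.19999694824219]]
pot c [623.  181.5] size [61.6 63.1] ang 89.6 bbox [[591.5, 150.60000610351562], [654.5999755859375, 212.1999969482422]]
bottle c [674.2  19.2] size [42.2 47. ] ang 89.2 bbox [[650.5999755859375, -2.0], [697.7999877929688, 40.29999923706055]]
stand c [617.5 305.2] size [103.9 112.5] ang 3.4 bbox [[564.0, 247.0], [670.0, 363.5]]
cutters c [407.6  10.6] size [ 38.  116.8] ang 89.1 bbox [[349.0, -8.100000381469727], [466.0, 30.399999618530273]]
tweez c [422.6 244.8] size [ 19.7 124. ] ang 89.9 bbox [[360.6000061035156, 235.0], [484.6000061035156, 254.6999969482422]]
```

View pics/f1.png

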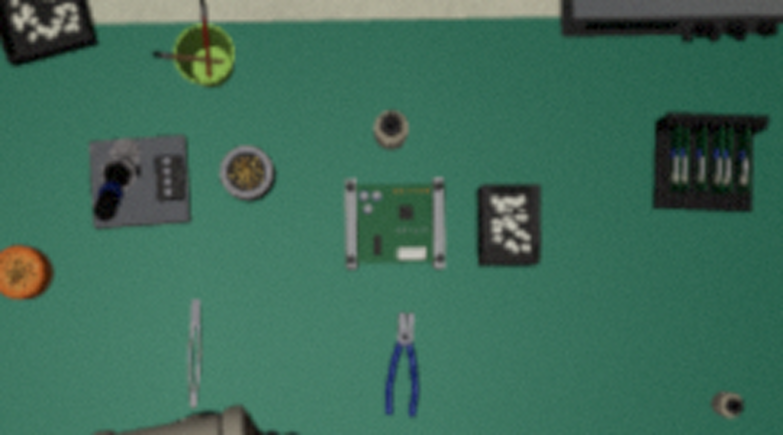

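View pics/f2.png

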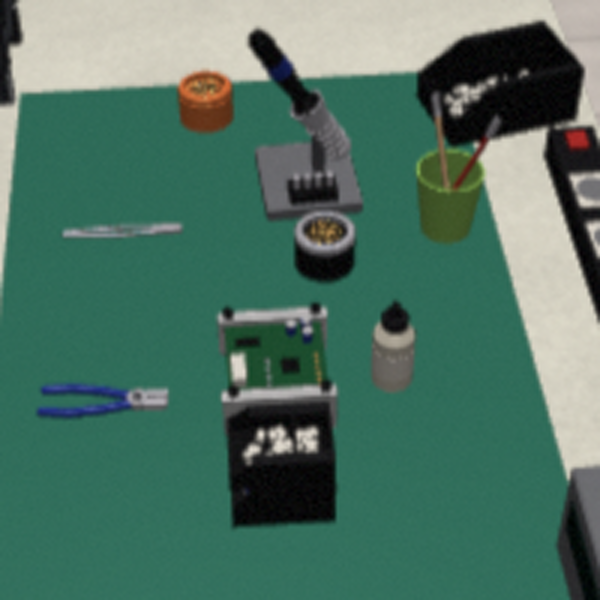

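In the final views:
- The pot stands beside the slab, at (246,172) in the top crop.
- The bottle is behind the holder (391,128).
- The stack is square beside the holder (508,225).
- Cutters and tweezers have not moved, and the beaker shows no sign of having been touched.

All measured offsets are within 6 mm of target.

```bash
python3 -c "
from bench import env
print(env.sign_off())"
```

```text
the job is handed in; nothing more can be done
None
```

I handed the job in after about 28 s of robot time, with pot, bottle, bin and tray all in place, within about 6 mm of target by my final camera check; the hand-in returned no verdict.

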